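# Push the grease gun onto the sealed bearing's nipple and hold it

## Task

Two equal bearing units stand on the bench: grease the one that already has its black rubber seal round the shaft stub, not the one that still carries the steel ring gauge. Take the push-type grease gun out of its holder, press its nose squarely onto that bearing's tilted nipple until it snaps over the head, then keep pushing so that the nose is well over half its travel into the barrel, and finish like that, still gripping the gun and holding it against its spring. Leave the other bearing, the two rings and the tools lying about as they are.

Things in the scene. Friction and masses are not known exactly. Their poses are not given: they have to be found in the camera images.
- grease_gun: round push-type grease gun, loose, 0.36 kg, upright in the holder, nose down. Origin: centre of the collar's underside; z along the barrel, away from the nose. Collar 42 mm diameter, z 0 to 8 mm; aluminium barrel 30 mm diameter, z 8 to 62 (grip here); dark cap 35 mm diameter, z 62 to 70. Nose below the collar: stem 18 mm, then sleeve 28 mm diameter, 24 mm long, its open mouth at z = -46 when out.
- gun_nose (a joint): slide of the nose into the barrel along the gun's axis: 0 = fully out, 0.016 m = fully in. A spring pushes it out: about 10 N to start it, rising 0.4 N per mm to about 16 N fully in. Snapping onto a nipple takes 5 to 8 N, before the nose begins to slide.
- gun_mouth (a point): centre of the open mouth of the gun's nose; z runs up into it along the gun's axis. Bore 17 mm diameter, widened to 22 mm over the first 3 mm, 17 mm deep to a flat stop; four sprung balls 4 mm inside the mouth snap behind a nipple's head. Snapped on, the nipple's tip touches the stop, 17 mm inside the mouth.
- holder: fixed sheet-steel holder, 80 x 90 mm foot, top plate 70 x 70 mm at 70 mm height with a 33 mm hole in which the gun hangs by its collar. Origin at the centre of its underside. Lift the gun straight up at least 50 mm to clear it.
- bearing_a: fixed flanged bearing unit: 100 x 100 x 12 mm flange with four bolts, round hub 80 mm diameter up to 40 mm height, steel shaft stub 26 mm diameter up to 62 mm. Origin: centre of its underside, z up; nipple on its -x side. Bearings a and b are equal; either may carry the seal.
- bearing_b: the second, equal bearing unit, axes as bearing_a.
- shaft_a (a point): on bearing_a: centre of the hub's top face (40 mm up), where the shaft stub begins; a ring round the stub lies here.
- shaft_b (a point): the same point on bearing_b.
- nipple_a: fixed brass grease nipple of bearing_a. z axis: along the nipple, out to its tip; leans 30 degrees from vertical to the bearing's -x side. Origin: foot of the hexagon. Hexagon 18 mm wide, z 0 to 5 mm; neck 8 mm diameter; ball-shaped head 14 mm diameter centred at z = 17 mm; tip at z = 24 mm.
- nipple_b: the same nipple on bearing_b.
- nipple_a_tip (a point): tip of nipple_a, on its axis.
- nipple_b_tip (a point): tip of nipple_b, on its axis.
- seal: loose black rubber seal ring, 47 mm outside diameter, 14 mm high, lying round the shaft stub of the bearing that is to be greased. Origin at the centre of its underside.
- ring_gauge: loose steel ring gauge, 67 mm outside diameter, 16 mm high, lying round the shaft stub of the other bearing. Origin at the centre of its underside.
- spatula: bystander: narrow spatula, 184 x 24 x 14 mm, lying on the bench.
- marker: bystander: paint marker, 129 x 16 mm, lying on the bench.
- screwdriver: bystander: flat screwdriver, 214 x 25 mm, lying on the bench.
Mind the look-alikes: they are no part of the job. Of the things that look like the grease_gun, the smaller one is meant.

How it is judged:
By the outcome, as a careful person would: the job done as asked, in the order asked, and still so for the second after the job is handed in, while the arm keeps its last pose, push and grip.
It also fails if it takes over 38 s, if anything falls off the work surface, if the arm or the gripper's body presses on something with over 40 N, if the wrist force passes 120 N, or if a joint passes its speed limit or range.

## Robot

A 7-joint arm with a two-finger parallel gripper is mounted at the origin on a cart in front of the work surface, level with it; the furniture and walls round the work are solid. World frame = base frame: x ahead of the robot, y to its left, z up, the work surface at z = 0. Lengths are in m, angles in rad, forces in N, time in s.
With the tool pointing down it reaches from about 0.425 to 0.875 m from the base axis. Payload 4.7 kg.
Tool frame: the origin (TCP) lies at the very end of the fingers, on their centre line; the grasp point (between the pads) lies 19 mm behind it; z points along the fingers, y is the line along which they close (so a half turn about z gives the same grasp; the last joint's range is limited). The gripper opens to 87 mm and grips with 3 to 60 N. Pads are 19 mm wide; open, the fingers measure 117 mm over their backs; the gripper's body (75 mm by 190 mm) begins 51 mm behind the grasp point.
Start: joints at [-1.225, 0.321, -0.07, 1.45, 0.023, 1.371, -0.057], TCP at [0.212, 0.615, 0.223] pointing down, gripper open.
Joint ranges: [-2.86, 2.86], [-0.3, 2.09], [-1.38, 1.24], [0.06, 2.45], [-1.56, 4.7], [0.09, 2.05], [-2.69, 2.69]. Speed limits (rad/s): [2.57, 2.57, 3.14, 3.14, 3.14, 3.14, 3.14].

## Interface

Orientations are given as a rotation vector (axis times angle).
In Python, from bench import ctrl, vision gives the robot as it stands.
- The arm moves only by the tool jog_arm, never from a script. Its argument "increments" is a list of rows, each an object of numbers: "tx", "ty", "tz": the shift along the tool's x, y, z in mm; "wx", "wy", "wz": the turn, a rotation vector about the tool's x, y, z in rad; "gripper": the opening, from 0 (shut) to 1 (fully open). In form: [{"tx": .., "ty": .., "tz": .., "wx": .., "wy": .., "wz": .., "gripper": ..}, ...]. A call has exactly 5 rows; each row is the pose to reach, as a shift and turn from the pose commanded when the call began, along the tool's axes at that moment; what a row does not reach only later rows make up. A row lasts 1/12 s, in which the tool goes at most 41.7 mm and 7.16 degrees, less where a joint would pass 70% of its speed; a pose out of reach is approached as far as the arm can. A call with a gripper value outside its range is refused whole. The fingers move at their own pace and stop on an object; "grip_force" is the grip in N (left out, the last holds). Time passes only in rows, so rows that repeat a pose let the fingers close, or fill a call up. It gives the time, the measured TCP pose, the force, the opening and the grip force at its end, in the units of the state.
- ctrl.get_state(): the state, without advancing time (a new reading comes with each control period).
- vision.get_image(name): name is "side" or "top"; returns a dict with "color" (480x640x3 uint8, blue, green, red), "fx", "fy", "cx", "cy" (pixels), "extrinsics" (4x4, takes a point from world to camera coordinates). Camera axes: x right, y down, z forward; pixel columns grow to the right and rows downward; lengths in m; the calibration is good to about 2 mm. A picture is of the moment at which its call begins. There is no depth.
- ctrl.close_job(): hands the job in; it is judged then, once.
Trained networks look in the newest picture that a camera, given by its name, has taken for a name from the list of things; names that differ only in an ending like _2 or _b are one class to them, and where a whole thing is asked for, a point or a joint stands for the part that bears it (a point fixed in the world has none). Each returns a list of dicts, best first, with "conf" (0 to 1); they miss things now and then, are a little off and sometimes report something else, mostly with a low value. They report only what shows in the picture. A call takes as long as a camera call. They do not tell look-alikes from the thing itself.
- vision.spot_in(camera, thing): "bbox" ([left, top, right, bottom] in pixels, round what is visible of it).
The state is a dict: "time": time; "joint_positions": joint angles; "qd": joint speeds; "joint_torque": joint torques, N m; "position": TCP position; "tool_rot": TCP orientation; "ft_force": force on the tool from outside, world axes, zero at the start; "torque": the same for the moment, N m; "grip_width": opening from 0.0 (shut) to 1.0 (fully open); "grip_force": force on a finger pad.
Only numpy, scipy, OpenCV 4.12 (cv2) and the standard library are available. Lean on these libraries where they do the work, as an engineer would, in place of code of your own. Each camera call takes 0.05 s, during which the arm holds its last target. There are 200 camera calls.

## Working session

There is one attempt and no reset: what is moved stays moved. The work goes in short steps, Python scripts to look and compute and a tool call to move; the robot and the scene stay as the last step left them, time stands still between calls to the robot, and variables do not carry over. Pictures are saved under pics/ and viewed, at most 10 in all, crops included, and the job is handed in when it is done.

Besides the shell and the picture viewer there is one more tool, called after ">>>" by a JSON object that holds its "op" and its "data". jog_arm: Moves the arm, as the interface text tells. Its arguments: {"type":"object","properties":{"increments":{"type":"array"},"grip_force":{"type":"number"}},"required":["increments"]}

```bash
mkdir -p pics; ls; python3 - <<'E'
from bench import ctrl, vision
import cv2, json
for c in ("side","top"):
    im=vision.get_image(c); cv2.imwrite(f"pics/{c}0.png",im["color"])
    print(c,im["fx"],im["fy"],im["cx"],im["cy"],im["extrinsics"])
    for t in ("grease_gun","holder","bearing_a","nipple_a","seal","ring_gauge"):
        print(t,[( [round(v) for v in d["bbox"]],round(d["conf"],2)) for d in vision.spot_in(c,t)][:4])
s=ctrl.get_state(); print({k:s[k] for k in("time","position","tool_rot","ft_force","grip_width")})
E
```

```text
pics
side 470.48395296132827 470.48395296132827 321.383411439803 233.7113840004427 [[ 0.93070494 -0.36531621 -0.01823148 -0.49565622]
 [-0.21003136 -0.4929536  -0.84432433  0.23760112]
 [ 0.2994581   0.78964601 -0.53552221  0.77976457]
 [ 0.          0.          0.          1.        ]]
grease_gun [([272, 148, 293, 211], 0.85), ([235, 168, 254, 199], 0.66)]
holder [([222, 192, 272, 232], 0.69), ([279, 392, 366, 424], 0.68)]
bearing_a [([303, 242, 368, 284], 0.93), ([369, 289, 442, 342], 0.74)]
nipple_a [([371, 306, 390, 328], 0.77)]
seal [([324, 242, 347, 257], 0.53), ([372, 305, 390, 326], 0.19)]
ring_gauge [([390, 288, 425, 315], 0.84)]
top 562.1497230043417 562.1497230043417 315.6256506767852 240.95761685897068 [[-0.02077144 -0.99969552  0.01331978  0.07452484]
 [-0.99640278  0.01960454 -0.08244493  0.57208693]
 [ 0.0821587  -0.01498437 -0.99650661  1.14489958]
 [ 0.          0.          0.          1.        ]]
grease_gun [([154, 281, 182, 305], 0.64), ([125, 218, 166, 250], 0.56)]
holder [([149, 269, 202, 318], 0.93)]
bearing_a [([372, 178, 427, 234], 0.68), ([274, 198, 337, 259], 0.62)]
nipple_a [([397, 221, 409, 230], 0.67), ([308, 243, 324, 260], 0.6)]
seal [([296, 215, 314, 234], 0.61), ([400, 220, 411, 230], 0.6), ([150, 267, 204, 318], 0.33)]
ring_gauge [([384, 182, 419, 214], 0.77)]
{'time': 0.7, 'position': array([0.21174138, 0.61456455, 0.22259184]), 'tool_rot': array([5.18674566e-01, 3.09841529e+00, 9.35766298e-05]), 'ft_force': array([ 1.22913607, -0.15265042, -0.72253397]), 'grip_width': 0.9965081495403496}
```

View pics/side0.png

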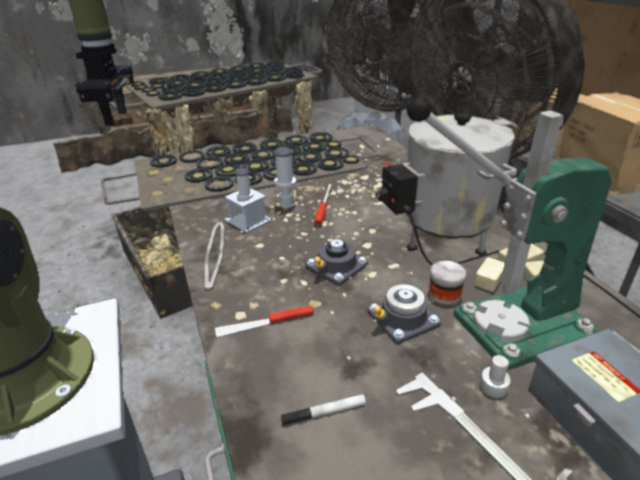

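View pics/top0.png

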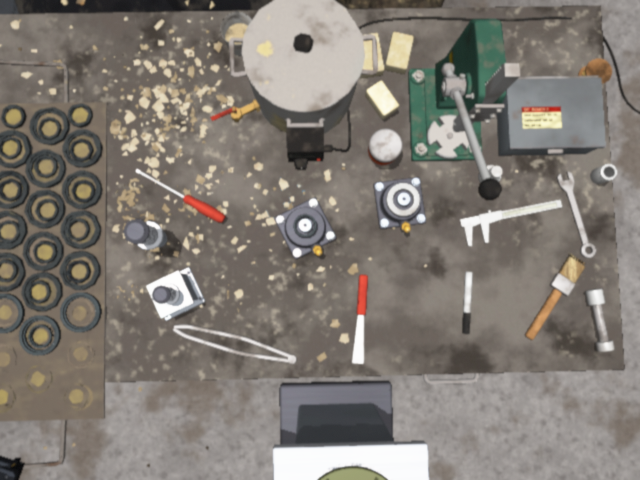

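The side picture shows the small gun in its holder at about (243,190), with the larger look-alike at (284,178). The sealed bearing is at (336,258) with its nipple near (321,261), and the gauge bearing is at (404,312). In the top picture the holder is at (175,293), the sealed bearing at (305,228) and its nipple at (318,250).

```bash
python3 - <<'E'
import cv2, numpy as np
def crop(f,x,y,w=80,h=60,k=5):
    c=cv2.resize(cv2.imread(f)[y:y+h,x:x+w],None,fx=k,fy=k,interpolation=cv2.INTER_CUBIC)
    for i in range(0,w,10):
        cv2.line(c,(i*k,0),(i*k,6),(0,255,255),1); cv2.putText(c,str(x+i),(i*k+1,16),0,.35,(0,255,255),1)
    for j in range(10,h,10):
        cv2.line(c,(0,j*k),(6,j*k),(0,255,255),1); cv2.putText(c,str(y+j),(8,j*k+4),0,.35,(0,255,255),1)
    return c
s,t="pics/side0.png","pics/top0.png"
m=np.vstack([np.hstack([crop(s,205,165,80,60),crop(s,298,230)]),np.hstack([crop(t,138,264),crop(t,266,201)])])
cv2.imwrite("pics/m.png",m)
E
```

```text
(no output)
```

View pics/m.png

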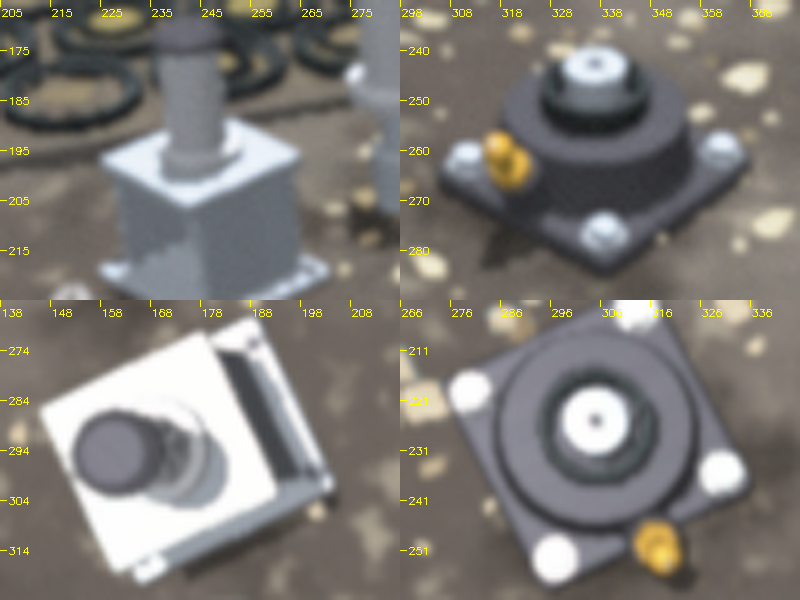

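The montage shows, in side pixels, the holder plate corners at (225,197), (243,206) and (265,196). The sealed bearing's shaft top is at (337,243) and its nipple at (319,262). In top pixels the cap is at (161,295), the shaft top at (305,225) and the nipple at (318,250).

```bash
cat > h.py <<'E'
from bench import ctrl, vision
import cv2, numpy as np
from scipy.spatial.transform import Rotation as R
from scipy.optimize import least_squares
K={"side":(470.484,321.383,233.711),"top":(562.15,315.626,240.958)}
E_={"side":np.array([[.93070494,-.36531621,-.01823148,-.49565622],[-.21003136,-.4929536,-.84432433,.23760112],[.2994581,.78964601,-.53552221,.77976457]]),
"top":np.array([[-.02077144,-.99969552,.01331978,.07452484],[-.99640278,.01960454,-.08244493,.57208693],[.0821587,-.01498437,-.99650661,1.14489958]])}
def proj(c,p):
    q=E_[c][:,:3]@np.asarray(p,float)+E_[c][:,3]; f,cx,cy=K[c]
    return np.array([f*q[0]/q[2]+cx,f*q[1]/q[2]+cy])
def place(x,y,yaw,l):
    c,s=np.cos(yaw),np.sin(yaw); return np.array([x+c*l[0]-s*l[1],y+s*l[0]+c*l[1],l[2]])
def tri(obs):  # {cam:pixel}
    return least_squares(lambda p:np.concatenate([proj(c,p)-u for c,u in obs.items()]),[.5,.1,.05])
E
cat > m.py <<'E'
from h import *
t=R.from_euler('y',-30,degrees=True).apply([0,0,1])
print("cap/nip tri:")
for c in("side","top"):
    im=cv2.imread(f"pics/{c}0.png"); h=cv2.cvtColor(im,cv2.COLOR_BGR2HSV)
    m=cv2.inRange(h,(14,120,90),(32,255,255))
    x,y=(303,250) if c=="side" else (305,238)
    mm=np.zeros_like(m); mm[y:y+28,x:x+28]=m[y:y+28,x:x+28]
    yy,xx=np.nonzero(mm); print(c,xx.mean(),yy.mean(),len(xx),xx.min(),xx.max(),yy.min(),yy.max())
    globals()["n_"+c]=np.array([xx.mean(),yy.mean()])
r=tri({"side":n_side,"top":n_top}); print("nip blob 3d",r.x,r.fun)
F=.05
B=[("side",(0,0,.062),(337.2,242.6)),("top",(0,0,.062),(305.2,225.2)),("top",(0,0,.04),(305.2,226.6))]
sets=[("side",[(306.2,264.4),(338.8,284.4),(367.6,262)]),("top",[(276,219),(335.6,238.6),(297,258.4)])]
corn=[(-F,-F,.012),(-F,F,.012),(F,F,.012),(F,-F,.012)]
def res(p,full=False):
    o=[proj(c,place(*p[:3],l))-u for c,l,u in B]
    for c,us in sets:
        P=np.array([proj(c,place(*p[:3],l)) for l in corn])
        for u in us:
            d=P-u;o.append(d[np.argmin((d**2).sum(1))])
    m=np.array([-p[3],0,p[4]])+np.array(t)*.014
    for c,u in(("side",n_side),("top",n_top)): o.append(proj(c,place(*p[:3],m))-u)
    return np.concatenate(o)
best=min((least_squares(res,[.5,.08,y0,.04,.03],loss="soft_l1") for y0 in np.arange(-.75,.8,.25)),key=lambda r:r.cost)
p=best.x; print("bearing",p,np.round(best.fun.reshape(-1,2),1).tolist())
foot=place(*p[:3],(-p[3],0,p[4])); ax=place(0,0,p[2],t); print("foot",foot,"axis",ax,"tip",foot+.024*ax)
# holder
H=.035
hs=[("side",[(225.4,196.6),(242.6,205.8),(265,196.2)]),("top",[(146,286),(178.6,270.4),(193.6,302.4),(160.6,318.4)])]
def rh(q):
    o=[proj("top",(q[0],q[1],.14))-(161,294.6)]
    for c,us in hs:
        P=np.array([proj(c,place(*q[:3],l)) for l in [(-H,-H,.07),(-H,H,.07),(H,H,.07),(H,-H,.07)]])
        for u in us:
            d=P-u;o.append(d[np.argmin((d**2).sum(1))])
    return np.concatenate(o)
b=min((least_squares(rh,[.4,.35,y0],loss="soft_l1") for y0 in np.arange(-.75,.8,.25)),key=lambda r:r.cost)
print("holder",b.x,np.round(b.fun.reshape(-1,2),1).tolist())
# holder only from each camera
E
python3 m.py
```

```text
cap/nip tri:
side 319.2881355932203 261.96610169491527 59 316 323 257 267
top 317.30882352941177 250.13235294117646 68 313 322 246 255
nip blob 3d [0.55281055 0.06026742 0.03965082] [ 0.21021017 -0.02290382 -0.05917637  0.20089007]
bearing [0.60142463 0.08210386 0.4462981  0.04672263 0.0283425 ] [[-0.2, -0.1], [0.9, 0.5], [0.9, 0.3], [-1.8, -1.5], [0.4, -2.3], [2.0, -1.4], [-1.8, -1.2], [2.5, 0.3], [-1.5, 1.9], [0.5, -0.0], [0.6, 0.1]]
foot [0.55927842 0.06193701 0.0283425 ] axis [-0.45102556 -0.2158146   0.8660254 ] tip [0.54845381 0.05675746 0.04912711]
holder [0.4699024  0.35300796 0.42912306] [[-0.3, 0.1], [-0.4, -0.6], [-0.1, -0.5], [0.1, -1.1], [0.4, -0.1], [0.1, 0.1], [-0.0, 0.1], [0.5, -0.3]]
```

```bash
cat >> m.py <<'E'
print("---")
bs=[("side",[(311.6,261.6),(338.8,276),(362,260)]),("top",[(280,219.2),(330.2,235.2),(297,252.6)])]
def rb(q):
    o=[proj(c,place(*q[:3],l))-u for c,l,u in B]
    for c,us in bs:
        P=np.array([proj(c,place(*q[:3],(i*q[5],j*q[5],q[6]))) for i in(-1,1) for j in(-1,1)])
        for u in us:
            d=P-u;o.append(d[np.argmin((d**2).sum(1))])
    m=np.array([-q[3],0,q[4]])+np.array(t)*.014
    for c,u in(("side",n_side),("top",n_top)): o.append(proj(c,place(*q[:3],m))-u)
    return np.concatenate(o)
b=least_squares(rb,[.6,.08,.47,.047,.028,.04,.018],loss="soft_l1"); p=b.x
print(p,np.round(b.fun.reshape(-1,2),1).tolist())
foot=place(*p[:3],(-p[3],0,p[4])); ax=place(0,0,p[2],t); print("foot",foot,"axis",ax,"tip",foot+.024*ax)
# look-alike: top of cap
r=tri({"side":(284,152),"top":(135,232)}); print("big cap",r.x,r.fun)
E
cat >> h.py <<'E'
def go(pos,zax,yax):
    """shift (mm) and turn (rad) in tool axes to a target pose"""
    s=ctrl.get_state(); R0=R.from_rotvec(s["tool_rot"])
    z=np.array(zax,float); z/=np.linalg.norm(z); y=np.array(yax,float); y-=z*(y@z); y/=np.linalg.norm(y)
    R1=R.from_matrix(np.column_stack([np.cross(y,z),y,z]))
    print("t",np.round(s["time"],2),"pos",np.round(s["position"],4),"F",np.round(s["ft_force"],1),"w",round(s["grip_width"],3),round(s["grip_force"],1))
    print("shift mm",np.round(R0.inv().apply(np.array(pos)-s["position"])*1000,1),"turn",np.round((R0.inv()*R1).as_rotvec(),3))
E
python3 m.py | sed -n '/---/,$p'; python3 -c "
from h import *
y=(-np.sin(.47),np.cos(.47),0)
go((.470,.353,.20),(0,0,-1),y); go((.470,.353,.081),(0,0,-1),y)"
```

```text
---
[0.60251625 0.08407743 0.44894948 0.04815369 0.02760156 0.0388754
 0.01331188] [[-0.1, -0.7], [-0.1, -0.0], [-0.1, -0.2], [0.2, -0.0], [0.1, 0.1], [0.4, -0.3], [0.3, 0.4], [-0.1, 0.7], [0.0, 0.0], [0.2, -0.0], [0.0, 0.2]]
foot [0.55913441 0.0631778  0.02760156] axis [-0.45045177 -0.21700968  0.8660254 ] tip [0.54832357 0.05796957 0.04838617]
big cap [0.58762467 0.39834302 0.14747329] [-0.90980009  0.07949483  0.16622725 -0.64651109]
t 0.7 pos [0.2117 0.6146 0.2226] F [ 1.2 -0.2 -0.7] w 0.997 0.0
shift mm [-329.4 -163.2   22.6] turn [ 0.     0.    -0.802]
t 0.7 pos [0.2117 0.6146 0.2226] F [ 1.2 -0.2 -0.7] w 0.997 0.0
shift mm [-329.4 -163.2  141.6] turn [ 0.     0.    -0.802]
```

>>> {"op": "jog_arm", "data": {"increments": [{"tx":-34,"ty":-17,"tz":0,"wz":-0.08,"gripper":1},{"tx":-68,"ty":-34,"tz":0,"wz":-0.16,"gripper":1},{"tx":-102,"ty":-51,"tz":0,"wz":-0.25,"gripper":1},{"tx":-136,"ty":-68,"tz":0,"wz":-0.33,"gripper":1},{"tx":-170,"ty":-85,"tz":0,"wz":-0.42,"gripper":1}]}}

```text
validation failed for argument at $.in...
```

```bash
python3 -c "
from h import *
y=(-np.sin(.45),np.cos(.45),0)
go((.470,.353,.20),(0,0,-1),y)"
```

```text
t 0.7 pos [0.2117 0.6146 0.2226] F [ 1.2 -0.2 -0.7] w 0.997 0.0
shift mm [-329.4 -163.2   22.6] turn [ 0.     0.    -0.782]
```

>>> {"op": "jog_arm", "data": {"increments": [{"tx":-34,"ty":-17,"tz":0,"wx":0,"wy":0,"wz":-0.08,"gripper":1},{"tx":-68,"ty":-34,"tz":0,"wx":0,"wy":0,"wz":-0.16,"gripper":1},{"tx":-102,"ty":-51,"tz":0,"wx":0,"wy":0,"wz":-0.25,"gripper":1},{"tx":-136,"ty":-68,"tz":0,"wx":0,"wy":0,"wz":-0.33,"gripper":1},{"tx":-170,"ty":-85,"tz":0,"wx":0,"wy":0,"wz":-0.42,"gripper":1}]}}

```text
time: 1.12
position: [0.3458, 0.4775, 0.2228]
tool_rot: [-0.145, 3.138, 0.001]
ft_force: [1.6, 0.3, -0.1]
grip_width: 1.003
grip_force: 0.0
```

```bash
python3 -c "
from h import *
y=(-np.sin(.45),np.cos(.45),0)
go((.470,.353,.20),(0,0,-1),y)"
```

```text
t 1.12 pos [0.3458 0.4775 0.2228] F [ 1.6  0.3 -0.1] w 1.003 0.0
shift mm [-112.1 -135.4   22.8] turn [ 0.     0.    -0.357]
```

>>> {"op": "jog_arm", "data": {"increments": [{"tx":-22,"ty":-27,"tz":2,"wx":0,"wy":0,"wz":-0.07,"gripper":1},{"tx":-45,"ty":-54,"tz":5,"wx":0,"wy":0,"wz":-0.14,"gripper":1},{"tx":-67,"ty":-81,"tz":9,"wx":0,"wy":0,"wz":-0.22,"gripper":1},{"tx":-90,"ty":-108,"tz":15,"wx":0,"wy":0,"wz":-0.29,"gripper":1},{"tx":-112,"ty":-135,"tz":23,"wx":0,"wy":0,"wz":-0.357,"gripper":1}]}}

```text
time: 1.53
position: [0.4698, 0.3531, 0.2003]
tool_rot: [-0.698, 3.061, 0.001]
ft_force: [-0.2, 0.3, 0.1]
grip_width: 1.004
grip_force: 0.0
```

```bash
python3 -c "
from h import *
y=(-np.sin(.45),np.cos(.45),0)
for c in('side','top'): cv2.imwrite(f'pics/{c}1.png',vision.get_image(c)['color'])
go((.470,.353,.081),(0,0,-1),y)
a=cv2.imread('pics/side1.png')[80:240,160:360];b=cv2.imread('pics/top1.png')[200:360,80:280]
cv2.imwrite('pics/m1.png',cv2.resize(np.hstack([a,b]),None,fx=2,fy=2))"
```

```text
t 1.63 pos [0.4734 0.3467 0.1984] F [-0.6 -0.8 -0.5] w 0.999 0.0
shift mm [  0.3   7.7 117.4] turn [-0.005 -0.001 -0.015]
```

View pics/m1.png

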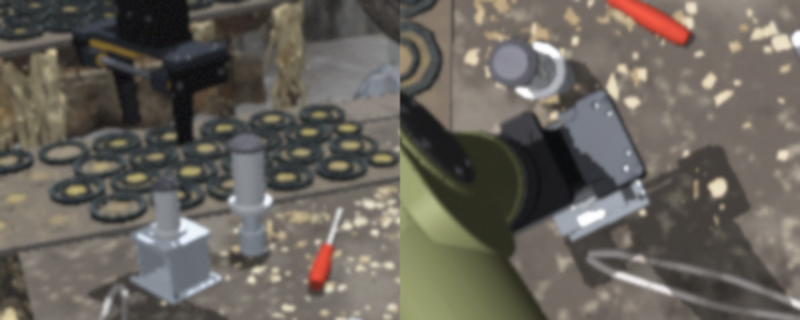

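The side crop shows the open fingers centred above the small gun's cap, with the big gun clear to the right. The top crop shows the gripper over the holder. I'm descending.

>>> {"op": "jog_arm", "data": {"increments": [{"tx":0,"ty":0,"tz":20,"wx":0,"wy":0,"wz":0,"gripper":1},{"tx":0,"ty":0,"tz":45,"wx":0,"wy":0,"wz":0,"gripper":1},{"tx":0,"ty":0,"tz":70,"wx":0,"wy":0,"wz":0,"gripper":1},{"tx":0,"ty":0,"tz":95,"wx":0,"wy":0,"wz":0,"gripper":1},{"tx":0,"ty":0,"tz":107,"wx":0,"wy":0,"wz":0,"gripper":1}]}}

```text
time: 2.05
position: [0.4664, 0.3534, 0.0894]
tool_rot: [0.693, -3.06, 0.003]
ft_force: [-1.1, -0.8, -0.3]
grip_width: 1.0
grip_force: 0.0
```

>>> {"op": "jog_arm", "data": {"increments": [{"tx":0,"ty":0,"tz":5,"wx":0,"wy":0,"wz":0,"gripper":1},{"tx":0,"ty":0,"tz":10,"wx":0,"wy":0,"wz":0,"gripper":1},{"tx":0,"ty":0,"tz":11,"wx":0,"wy":0,"wz":0,"gripper":1},{"tx":0,"ty":0,"tz":11,"wx":0,"wy":0,"wz":0,"gripper":1},{"tx":0,"ty":0,"tz":11,"wx":0,"wy":0,"wz":0,"gripper":1}]}}

```text
time: 2.47
position: [0.469, 0.3549, 0.083]
tool_rot: [-0.693, 3.062, 0.002]
ft_force: [0.4, -0.2, 0.1]
grip_width: 1.001
grip_force: 0.0
```

```bash
python3 -c "
from h import *
y=(-np.sin(.45),np.cos(.45),0)
go((.470,.353,.081),(0,0,-1),y)"
```

```text
t 2.47 pos [0.469  0.3549 0.083 ] F [ 0.4 -0.2  0.1] w 1.001 0.0
shift mm [-0.1 -2.1  2. ] turn [ 0.001  0.002 -0.005]
```

>>> {"op": "jog_arm", "data": {"increments": [{"tx":0,"ty":-1.5,"tz":1,"wx":0,"wy":0,"wz":0,"gripper":0.2},{"tx":0,"ty":-1.5,"tz":1,"wx":0,"wy":0,"wz":0,"gripper":0.2},{"tx":0,"ty":-1.5,"tz":1,"wx":0,"wy":0,"wz":0,"gripper":0.2},{"tx":0,"ty":-1.5,"tz":1,"wx":0,"wy":0,"wz":0,"gripper":0.2},{"tx":0,"ty":-1.5,"tz":1,"wx":0,"wy":0,"wz":0,"gripper":0.2}], "grip_force": 55}}

```text
time: 2.88
position: [0.469, 0.3529, 0.0807]
tool_rot: [-0.693, 3.064, 0.0]
ft_force: [0.6, 0.1, 0.1]
grip_width: 0.704
grip_force: 0.0
```

>>> {"op": "jog_arm", "data": {"increments": [{"tx":0,"ty":0,"tz":0,"wx":0,"wy":0,"wz":0,"gripper":0.2},{"tx":0,"ty":0,"tz":0,"wx":0,"wy":0,"wz":0,"gripper":0.2},{"tx":0,"ty":0,"tz":0,"wx":0,"wy":0,"wz":0,"gripper":0.2},{"tx":0,"ty":0,"tz":0,"wx":0,"wy":0,"wz":0,"gripper":0.2},{"tx":0,"ty":0,"tz":0,"wx":0,"wy":0,"wz":0,"gripper":0.2}]}}

```text
time: 3.3
position: [0.4689, 0.353, 0.0806]
tool_rot: [-0.694, 3.064, 0.0]
ft_force: [-0.2, -1.5, 0.6]
grip_width: 0.337
grip_force: 55.0
```

>>> {"op": "jog_arm", "data": {"increments": [{"tx":0,"ty":0,"tz":-8,"wx":0,"wy":0,"wz":0,"gripper":0.2},{"tx":0,"ty":0,"tz":-25,"wx":0,"wy":0,"wz":0,"gripper":0.2},{"tx":0,"ty":0,"tz":-50,"wx":0,"wy":0,"wz":0,"gripper":0.2},{"tx":0,"ty":0,"tz":-75,"wx":0,"wy":0,"wz":0,"gripper":0.2},{"tx":0,"ty":0,"tz":-90,"wx":0,"wy":0,"wz":0,"gripper":0.2}]}}

```text
time: 3.72
position: [0.4694, 0.3531, 0.1731]
tool_rot: [-0.693, 3.062, 0.001]
ft_force: [0.7, 0.6, -2.8]
grip_width: 0.331
grip_force: 55.0
```

```bash
cat >> h.py <<'E'
TIP=np.array([.5483,.0580,.0484]); AX=np.array([-.4505,-.2170,.8660]); YB=(-np.sin(.449),np.cos(.449),0)
OFF=.0106+.046   # TCP above mouth, nose out
E
python3 -c "
from h import *
go(TIP+AX*(OFF+.06),-AX,YB)"
```

```text
t 3.72 pos [0.4694 0.3531 0.1731] F [ 0.7  0.6 -2.8] w 0.331 55.0
shift mm [ 114.2 -300.6   23.4] turn [-0.001 -0.522 -0.004]
```

>>> {"op": "jog_arm", "data": {"increments": [{"tx":8,"ty":-20,"tz":-3,"wx":0,"wy":-0.03,"wz":0,"gripper":0.2},{"tx":19,"ty":-50,"tz":-5,"wx":0,"wy":-0.09,"wz":0,"gripper":0.2},{"tx":32,"ty":-85,"tz":-5,"wx":0,"wy":-0.15,"wz":0,"gripper":0.2},{"tx":46,"ty":-120,"tz":-5,"wx":0,"wy":-0.21,"wz":0,"gripper":0.2},{"tx":59,"ty":-155,"tz":-5,"wx":0,"wy":-0.27,"wz":0,"gripper":0.2}]}}

```text
time: 4.13
position: [0.4815, 0.1857, 0.1752]
tool_rot: [-0.636, 2.804, 0.086]
ft_force: [0.5, -0.8, -2.0]
grip_width: 0.334
grip_force: 55.0
```

```bash
python3 -c "
from h import *
go(TIP+AX*(OFF+.06),-AX,YB)"
```

```text
t 4.13 pos [0.4815 0.1857 0.1752] F [ 0.5 -0.8 -2. ] w 0.334 55.0
shift mm [  58.1 -144.1   10.7] turn [-0.002 -0.252 -0.003]
```

>>> {"op": "jog_arm", "data": {"increments": [{"tx":14,"ty":-36,"tz":2,"wx":0,"wy":-0.07,"wz":0,"gripper":0.2},{"tx":28,"ty":-72,"tz":4,"wx":0,"wy":-0.14,"wz":0,"gripper":0.2},{"tx":43,"ty":-108,"tz":7,"wx":0,"wy":-0.2,"wz":0,"gripper":0.2},{"tx":54,"ty":-134,"tz":9,"wx":0,"wy":-0.24,"wz":0,"gripper":0.2},{"tx":58,"ty":-144,"tz":11,"wx":0,"wy":-0.252,"wz":0,"gripper":0.2}]}}

```text
time: 4.55
position: [0.4941, 0.0279, 0.1465]
tool_rot: [-0.567, 2.569, 0.153]
ft_force: [0.5, 0.5, -2.7]
grip_width: 0.334
grip_force: 55.0
```

>>> {"op": "jog_arm", "data": {"increments": [{"tx":0,"ty":0,"tz":0,"wx":0,"wy":0,"wz":0,"gripper":0.2},{"tx":0,"ty":0,"tz":10,"wx":0,"wy":0,"wz":0,"gripper":0.2},{"tx":0,"ty":0,"tz":20,"wx":0,"wy":0,"wz":0,"gripper":0.2},{"tx":0,"ty":0,"tz":30,"wx":0,"wy":0,"wz":0,"gripper":0.2},{"tx":0,"ty":0,"tz":30,"wx":0,"wy":0,"wz":0,"gripper":0.2}]}}

```text
time: 4.97
position: [0.5092, 0.0438, 0.1209]
tool_rot: [-0.587, 2.566, 0.157]
ft_force: [-0.4, -0.1, -4.2]
grip_width: 0.338
grip_force: 55.0
```

```bash
cat > look.py <<'E'
from h import *
import sys
n=sys.argv[1]; gap=float(sys.argv[2])
s=ctrl.get_state(); Rt=R.from_rotvec(s["tool_rot"])
for c in("side","top"): cv2.imwrite(f'pics/{c}{n}.png',vision.get_image(c)["color"])
go(TIP+AX*(OFF+gap),-AX,YB)
s=ctrl.get_state(); Rt=R.from_rotvec(s["tool_rot"]); zt=Rt.apply([0,0,1])
mouth=s["position"]+zt*OFF; print("axis err deg",np.degrees(np.arccos(-zt@AX)),"mouth",mouth, "mouth-tip in tool",Rt.inv().apply(mouth-TIP)*1000)
o=[]
for c,(x,y) in(("side",(285,205)),("top",(275,205))):
    im=cv2.imread(f'pics/{c}{n}.png')[y:y+80,x:x+80]; im=cv2.resize(im,None,fx=5,fy=5,interpolation=cv2.INTER_CUBIC)
    d=lambda p:tuple(int(v) for v in (proj(c,p)-(x,y)+.5)*5)
    P=s["position"]
    cv2.line(im,d(mouth),d(P),(0,0,255),1); cv2.line(im,d(TIP),d(TIP-.024*AX),(255,255,0),1)
    xs=Rt.apply([1,0,0]);ys=Rt.apply([0,1,0])
    for k,r in((0,.014),(.024,.014)):
        pts=np.array([d(mouth-zt*k+r*(np.cos(a)*xs+np.sin(a)*ys)) for a in np.linspace(0,2*np.pi,40)])
        cv2.polylines(im,[pts],True,(0,255,0),1)
    print(c,"mouth px",proj(c,mouth),"tip px",proj(c,TIP)); o.append(im)
cv2.imwrite(f'pics/m{n}.png',np.hstack(o))
E
python3 look.py 3 0.03
```

```text
t 5.07 pos [0.5096 0.0431 0.1224] F [-0.8 -0.8 -3.4] w 0.333 55.0
shift mm [ 1.2 -3.3 -1.9] turn [ 0.    -0.004 -0.   ]
axis err deg 0.26154560425525786 mouth [0.5348916  0.05527971 0.07322794] mouth-tip in tool [ -0.8180316    3.38029051 -28.13389885]
side mouth px [311.73815906 251.73499612] tip px [317.76032427 259.57456175]
top mouth px [320.22731088 258.18274532] tip px [318.48304895 252.24488944]
```

View pics/m3.png

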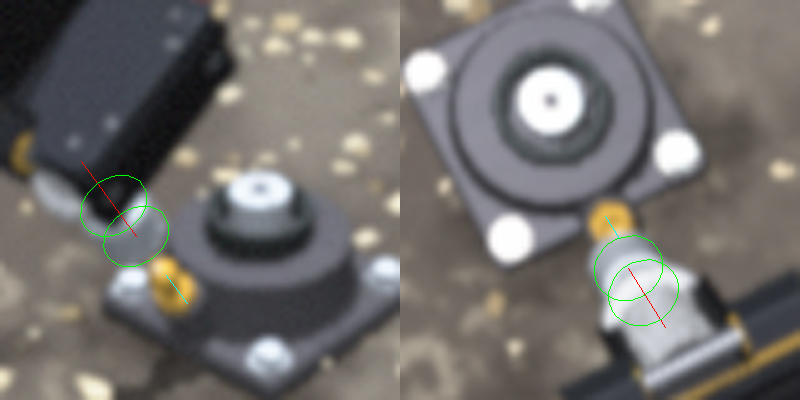

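The overlay shows the nose aimed at the nipple. The sleeve reads at about (311,252) in the side view and (318,257) in the top view, against tips at (318,260) and (318,252). I'll let the arm settle and measure again.

>>> {"op": "jog_arm", "data": {"increments": [{"tx":0,"ty":0,"tz":0,"wx":0,"wy":0,"wz":0,"gripper":0.2},{"tx":0,"ty":0,"tz":0,"wx":0,"wy":0,"wz":0,"gripper":0.2},{"tx":0,"ty":0,"tz":0,"wx":0,"wy":0,"wz":0,"gripper":0.2},{"tx":0,"ty":0,"tz":0,"wx":0,"wy":0,"wz":0,"gripper":0.2},{"tx":0,"ty":0,"tz":0,"wx":0,"wy":0,"wz":0,"gripper":0.2}]}}

```text
time: 5.48
position: [0.5103, 0.0412, 0.1239]
tool_rot: [-0.58, 2.563, 0.155]
ft_force: [-0.1, 0.2, -3.7]
grip_width: 0.337
grip_force: 55.0
```

```bash
python3 look.py 4 0.02
```

```text
t 5.58 pos [0.5102 0.0411 0.1237] F [-0.6  0.6 -3.5] w 0.334 55.0
shift mm [ 1.6 -1.3  9.5] turn [-0.002 -0.001 -0.003]
axis err deg 0.1813753891970508 mouth [0.53569603 0.05328451 0.07467042] mouth-tip in tool [ -1.49217031   1.16815259 -29.45572102]
side mouth px [312.44122181 251.5739144 ] tip px [317.76032427 259.57456175]
top mouth px [321.24090276 257.71913932] tip px [318.48304895 252.24488944]
```

View pics/m4.png

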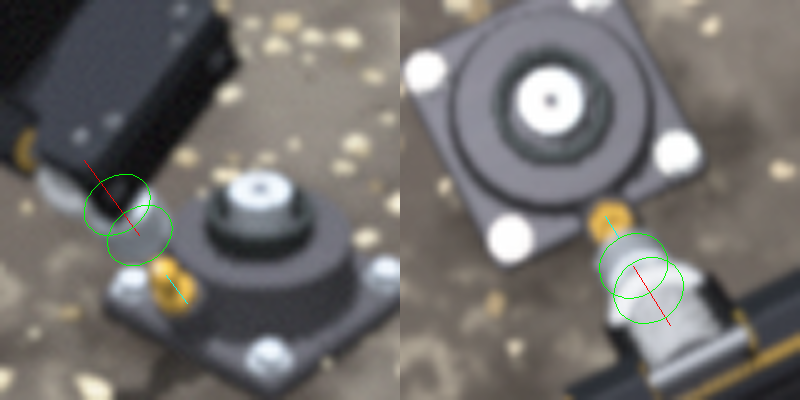

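The sleeve now matches the overlay to about 1 px in both views. I'm correcting sideways and moving closer for a zoomed check.

>>> {"op": "jog_arm", "data": {"increments": [{"tx":0.8,"ty":-1,"tz":5,"wx":0,"wy":0,"wz":0,"gripper":0.2},{"tx":1.5,"ty":-2,"tz":12,"wx":0,"wy":0,"wz":0,"gripper":0.2},{"tx":1.5,"ty":-2,"tz":18,"wx":0,"wy":0,"wz":0,"gripper":0.2},{"tx":1.5,"ty":-2,"tz":20,"wx":0,"wy":0,"wz":0,"gripper":0.2},{"tx":1.5,"ty":-2,"tz":20,"wx":0,"wy":0,"wz":0,"gripper":0.2}]}}

```text
time: 6.0
position: [0.5183, 0.0433, 0.104]
tool_rot: [-0.581, 2.565, 0.155]
ft_force: [-0.1, 0.4, -3.7]
grip_width: 0.336
grip_force: 55.0
```

>>> {"op": "jog_arm", "data": {"increments": [{"tx":0,"ty":0,"tz":0,"wx":0,"wy":0,"wz":0,"gripper":0.2},{"tx":0,"ty":0,"tz":0,"wx":0,"wy":0,"wz":0,"gripper":0.2},{"tx":0,"ty":0,"tz":0,"wx":0,"wy":0,"wz":0,"gripper":0.2},{"tx":0,"ty":0,"tz":0,"wx":0,"wy":0,"wz":0,"gripper":0.2},{"tx":0,"ty":0,"tz":0,"wx":0,"wy":0,"wz":0,"gripper":0.2}]}}

```text
time: 6.42
position: [0.5189, 0.0432, 0.1057]
tool_rot: [-0.58, 2.563, 0.155]
ft_force: [-0.0, -0.3, -3.9]
grip_width: 0.333
grip_force: 55.0
```

```bash
python3 look.py 5 0.00; python3 - <<'E'
import cv2,numpy as np
o=[]
for c,(x,y) in(("side",(298,236)),("top",(300,230))):
    im=cv2.imread(f'pics/{c}5.png')[y:y+40,x:x+40]; im=cv2.resize(im,None,fx=10,fy=10,interpolation=cv2.INTER_CUBIC)
    for i in range(0,40,5):
        cv2.line(im,(i*10,0),(i*10,6),(0,255,255),1); cv2.putText(im,str(x+i),(i*10,16),0,.35,(0,255,255),1)
        if i: cv2.line(im,(0,i*10),(6,i*10),(0,255,255),1); cv2.putText(im,str(y+i),(8,i*10+4),0,.35,(0,255,255),1)
    o.append(im)
cv2.imwrite('pics/z5.png',np.hstack(o))
E
```

```text
t 6.52 pos [0.5189 0.0432 0.1056] F [-1.  -0.6 -3.3] w 0.336 55.0
shift mm [0.1 0.6 9.4] turn [-0.002 -0.001 -0.003]
axis err deg 0.17818237296101633 mouth [0.54436447 0.05532318 0.05656046] mouth-tip in tool [ 4.95561576e-03 -7.21315769e-01 -9.41947473e+00]
side mouth px [316.33697406 257.44757601] tip px [317.76032427 259.57456175]
top mouth px [319.92721225 253.91534047] tip px [318.48304895 252.24488944]
```

View pics/z5.png

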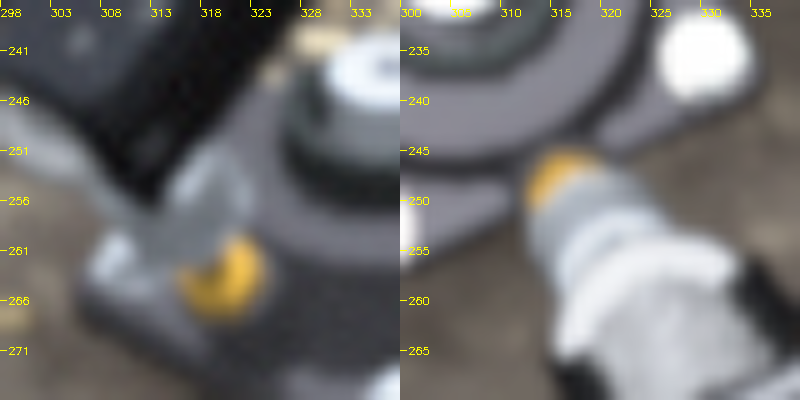

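The zoomed view shows the sleeve axis and the nipple hexagon centred on each other within about 1 px (2 mm), both in the side view near (319,260) and in the top view near (318,250). That is inside the funnel's tolerance, so I'm pushing on in slow steps.

>>> {"op": "jog_arm", "data": {"increments": [{"tx":0,"ty":0.4,"tz":4,"wx":0,"wy":0,"wz":0,"gripper":0.2},{"tx":0,"ty":0.4,"tz":8,"wx":0,"wy":0,"wz":0,"gripper":0.2},{"tx":0,"ty":0.4,"tz":12,"wx":0,"wy":0,"wz":0,"gripper":0.2},{"tx":0,"ty":0.4,"tz":15,"wx":0,"wy":0,"wz":0,"gripper":0.2},{"tx":0,"ty":0.4,"tz":15,"wx":0,"wy":0,"wz":0,"gripper":0.2}], "grip_force": 60}}

```text
time: 6.93
position: [0.5264, 0.0466, 0.0932]
tool_rot: [-0.579, 2.562, 0.155]
ft_force: [-7.3, -2.9, 8.7]
grip_width: 0.331
grip_force: 60.0
```

```bash
cat >> h.py <<'E'
def st():
    s=ctrl.get_state(); Rt=R.from_rotvec(s["tool_rot"]); zt=Rt.apply([0,0,1])
    print("t",round(s["time"],2),"mouth-tip tool mm",np.round(Rt.inv().apply(s["position"]+zt*OFF-TIP)*1000,1),"F tool",np.round(Rt.inv().apply(s["ft_force"]-np.array([-.4,0,-3.6])),1),"axis deg",round(np.degrees(np.arccos(-zt@AX)),2),"T",np.round(s["torque"],2))
E
python3 -c "from h import *;st()"
```

```text
t 6.93 mouth-tip tool mm [-1.  -0.8  5.5] F tool [  0.3   0.4 -14.4] axis deg 0.18 T [-0.29  1.23  0.17]
```

>>> {"op": "jog_arm", "data": {"increments": [{"tx":0,"ty":0,"tz":0,"wx":0,"wy":0,"wz":0,"gripper":0.2},{"tx":0,"ty":0,"tz":0,"wx":0,"wy":0,"wz":0,"gripper":0.2},{"tx":0,"ty":0,"tz":0,"wx":0,"wy":0,"wz":0,"gripper":0.2},{"tx":0,"ty":0,"tz":0,"wx":0,"wy":0,"wz":0,"gripper":0.2},{"tx":0,"ty":0,"tz":0,"wx":0,"wy":0,"wz":0,"gripper":0.2}]}}

```text
time: 7.35
position: [0.5263, 0.0465, 0.0936]
tool_rot: [-0.579, 2.562, 0.155]
ft_force: [-7.8, -3.6, 8.2]
grip_width: 0.33
grip_force: 60.0
```

```bash
python3 -c "from h import *;st()"; python3 look.py 6 0; python3 - <<'E'
import cv2,numpy as np
o=[]
for c,(x,y) in(("side",(298,236)),("top",(300,230))):
    im=cv2.imread(f'pics/{c}6.png')[y:y+40,x:x+40]; im=cv2.resize(im,None,fx=10,fy=10,interpolation=cv2.INTER_CUBIC)
    for i in range(0,40,5):
        cv2.putText(im,str(x+i),(i*10,16),0,.35,(0,255,255),1)
        if i: cv2.putText(im,str(y+i),(8,i*10+4),0,.35,(0,255,255),1)
    o.append(im)
cv2.imwrite('pics/z6.png',np.hstack(o))
E
```

```text
t 7.35 mouth-tip tool mm [-1.2 -0.9  5. ] F tool [  1.2  -0.1 -14.3] axis deg 0.18 T [-0.35  1.33  0.1 ]
t 7.45 pos [0.5263 0.0465 0.0936] F [-7.6 -3.6  7.8] w 0.338 60.0
shift mm [ 1.1  0.8 -5. ] turn [-0.002  0.    -0.004]
axis err deg 0.17555531390366236 mouth [0.55184985 0.05871574 0.04460966] mouth-tip in tool [-1.14511772 -0.88084674  5.03916972]
side mouth px [319.28711339 260.49889313] tip px [317.76032427 259.57456175]
top mouth px [318.06060728 250.62849606] tip px [318.48304895 252.24488944]
```

View pics/z6.png

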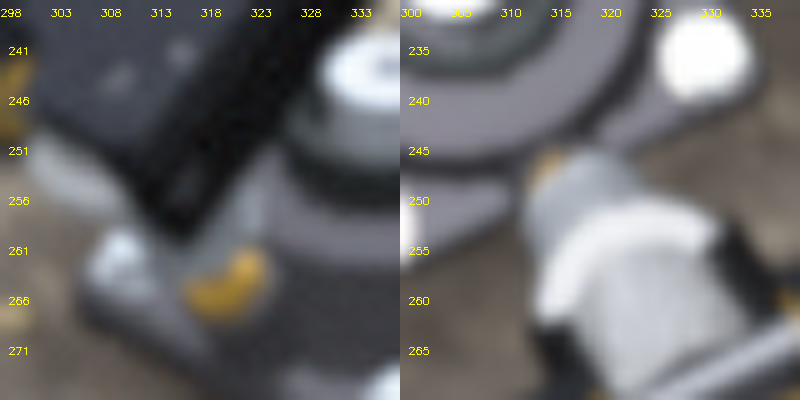

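The top view shows the collar closed up on the sleeve with brass peeking out at upper left, near (314,247). The nose has slid in without swallowing the nipple, so it is off-centre. I'm backing off and measuring the sleeve's edges numerically.

>>> {"op": "jog_arm", "data": {"increments": [{"tx":0,"ty":0,"tz":-4,"wx":0,"wy":0,"wz":0,"gripper":0.2},{"tx":0,"ty":0,"tz":-10,"wx":0,"wy":0,"wz":0,"gripper":0.2},{"tx":0,"ty":0,"tz":-20,"wx":0,"wy":0,"wz":0,"gripper":0.2},{"tx":0,"ty":0,"tz":-30,"wx":0,"wy":0,"wz":0,"gripper":0.2},{"tx":0,"ty":0,"tz":-30,"wx":0,"wy":0,"wz":0,"gripper":0.2}]}}

```text
time: 7.87
position: [0.5125, 0.0401, 0.1197]
tool_rot: [-0.579, 2.561, 0.155]
ft_force: [0.4, 0.1, -2.6]
grip_width: 0.333
grip_force: 60.0
```

>>> {"op": "jog_arm", "data": {"increments": [{"tx":0,"ty":0,"tz":0,"wx":0,"wy":0,"wz":0,"gripper":0.2},{"tx":0,"ty":0,"tz":0,"wx":0,"wy":0,"wz":0,"gripper":0.2},{"tx":0,"ty":0,"tz":0,"wx":0,"wy":0,"wz":0,"gripper":0.2},{"tx":0,"ty":0,"tz":0,"wx":0,"wy":0,"wz":0,"gripper":0.2},{"tx":0,"ty":0,"tz":0,"wx":0,"wy":0,"wz":0,"gripper":0.2}]}}

```text
time: 8.28
position: [0.5117, 0.0404, 0.1178]
tool_rot: [-0.581, 2.564, 0.155]
ft_force: [0.1, 0.5, -3.0]
grip_width: 0.337
grip_force: 60.0
```

```bash
python3 - <<'E'
from h import *
st()
s=ctrl.get_state(); Rt=R.from_rotvec(s["tool_rot"]); zt=Rt.apply([0,0,1]); M=s["position"]+zt*OFF
o=[]
for c,(x,y) in(("side",(294,226)),("top",(298,228))):
    im=vision.get_image(c)["color"]; cv2.imwrite(f"pics/{c}7.png",im)
    im0=cv2.imread(f"pics/{c}0.png")
    rows=[]
    for I,draw in((im,True),(im0,False)):
        z=cv2.resize(I[y:y+37,x:x+50],None,fx=8,fy=8,interpolation=cv2.INTER_CUBIC)
        d=lambda p:tuple(int(v) for v in (proj(c,p)-(x,y)+.5)*8)
        if draw:
            xs,ys=Rt.apply([1,0,0]),Rt.apply([0,1,0])
            for k in(0,.024):
                pts=np.array([d(M-zt*k+.014*(np.cos(a)*xs+np.sin(a)*ys)) for a in np.linspace(0,2*np.pi,40)])
                cv2.polylines(z,[pts],True,(0,255,0),1)
            cv2.line(z,d(M),d(M-zt*.046),(0,0,255),1)
        else:
            xs=np.cross(YB,AX); ys=np.array(YB)
            for k,r in((.007,.007),(.019,.0104)):
                pts=np.array([d(TIP-AX*k+r*(np.cos(a)*xs+np.sin(a)*ys)) for a in np.linspace(0,2*np.pi,40)])
                cv2.polylines(z,[pts],True,(255,255,0),1)
            cv2.line(z,d(TIP),d(TIP-AX*.024),(255,0,255),1)
        rows.append(z)
    o.append(np.hstack(rows))
cv2.imwrite("pics/z7.png",np.vstack(o))
E
```

```text
t 8.28 mouth-tip tool mm [  0.7  -0.1 -23.8] F tool [-0.8  0.2 -0.2] axis deg 0.21 T [-0.4   0.94 -0.01]
```

View pics/z7.png

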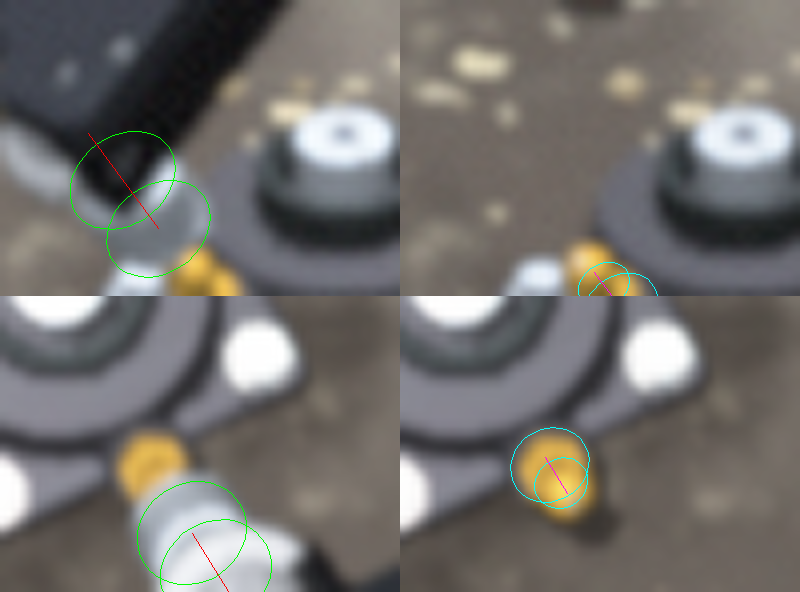

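The left panels show the sleeve on its overlay to within about 0.5 px sideways. The right panels show the real nipple head further out than my model: near (317.1,258.7) instead of (319,260.9) in the side view, and (318.4,252.1) instead of (317.6,250.8) in the top view. I'll triangulate the head again.

```bash
python3 - <<'E'
from h import *
r=tri({"side":np.array([317.0,258.6]),"top":np.array([318.4,252.1])}); print(r.x,r.fun)
h0=TIP-.007*AX; s=ctrl.get_state(); Rt=R.from_rotvec(s["tool_rot"])
d=r.x-h0; print("head shift: world",d*1000,"tool",Rt.inv().apply(d)*1000, "along ax",d@AX*1000)
# yellow-mask fine extents in upsampled images
for c,(x,y) in(("side",(303,246)),("top",(303,236))):
    im=cv2.imread(f"pics/{c}0.png")[y:y+28,x:x+28]; h=cv2.cvtColor(cv2.resize(im,None,fx=8,fy=8,interpolation=cv2.INTER_CUBIC),cv2.COLOR_BGR2HSV)
    m=cv2.inRange(h,(12,110,70),(34,255,255)); n,l,stt,ce=cv2.connectedComponentsWithStats(m); i=1+stt[1:,4].argmax()
    yy,xx=np.nonzero(l==i); P=np.c_[xx/8+x-.5,yy/8+y-.5]
    # axis dir in the image and extents along/perp
    a=proj(c,TIP)-proj(c,TIP-.024*AX); a/=np.linalg.norm(a); b=np.array([-a[1],a[0]])
    o=proj(c,TIP-.024*AX); A=(P-o)@a; Bp=(P-o)@b
    print(c,"along",A.min(),A.max(),"scale px/mm",np.linalg.norm(proj(c,TIP)-o)/24)
    for lo in np.arange(np.floor(A.min()),A.max(),1.5):
        k=(A>=lo)&(A<lo+1.5); print("  ",lo,np.round(Bp[k].min(),1),np.round(Bp[k].max(),1))
E
```

```text
[0.54770516 0.05844301 0.05082484] [ 0.38482836 -0.04138768 -0.10739424  0.36765159]
head shift: world [-3.7483418  -1.07599335  8.48683793] tool [-0.89283698  0.64510087 -9.27474705] along ax 9.271720182823888
side along -0.865768818734171 10.470871513537466 scale px/mm 0.2906549867761644
   -1.0 -3.7 2.2
   0.5 -4.5 3.0
   2.0 -4.5 3.6
   3.5 -4.4 3.7
   5.0 -4.0 3.5
   6.5 -3.5 3.2
   8.0 -2.8 3.1
   9.5 0.2 2.5
top along -2.5703370484118664 8.472490787036062 scale px/mm 0.2225791813275043
   -3.0 -2.4 2.4
   -1.5 -4.1 3.7
   0.0 -4.3 3.9
   1.5 -4.4 4.1
   3.0 -4.3 4.2
   4.5 -4.2 4.1
   6.0 -3.7 3.6
   7.5 -2.8 2.9
```

Sideways the nipple is where I thought. Its tip is only some 6–9 mm further out along its own axis, so the earlier push was near seating. I'm approaching again and logging force against travel.

>>> {"op": "jog_arm", "data": {"increments": [{"tx":-1,"ty":0.5,"tz":4,"wx":0,"wy":0,"wz":0,"gripper":0.2},{"tx":-1,"ty":0.5,"tz":9,"wx":0,"wy":0,"wz":0,"gripper":0.2},{"tx":-1,"ty":0.5,"tz":14,"wx":0,"wy":0,"wz":0,"gripper":0.2},{"tx":-1,"ty":0.5,"tz":17,"wx":0,"wy":0,"wz":0,"gripper":0.2},{"tx":-1,"ty":0.5,"tz":17,"wx":0,"wy":0,"wz":0,"gripper":0.2}]}}

```text
time: 8.8
position: [0.5197, 0.045, 0.1029]
tool_rot: [-0.581, 2.565, 0.155]
ft_force: [-0.8, -0.4, -4.0]
grip_width: 0.333
grip_force: 60.0
```

```bash
python3 -c "from h import *;st()"
```

```text
t 8.8 mouth-tip tool mm [ 0.1  0.6 -6.3] F tool [ 0.7 -0.2  0.1] axis deg 0.24 T [-0.4   0.97 -0.02]
```

>>> {"op": "jog_arm", "data": {"increments": [{"tx":0,"ty":0,"tz":1,"wx":0,"wy":0,"wz":0,"gripper":0.2},{"tx":0,"ty":0,"tz":2,"wx":0,"wy":0,"wz":0,"gripper":0.2},{"tx":0,"ty":0,"tz":3,"wx":0,"wy":0,"wz":0,"gripper":0.2},{"tx":0,"ty":0,"tz":3,"wx":0,"wy":0,"wz":0,"gripper":0.2},{"tx":0,"ty":0,"tz":3,"wx":0,"wy":0,"wz":0,"gripper":0.2}]}}

```text
time: 9.22
position: [0.5217, 0.0453, 0.102]
tool_rot: [-0.58, 2.563, 0.155]
ft_force: [-3.5, -1.9, 1.8]
grip_width: 0.332
grip_force: 60.0
```

```bash
python3 -c "from h import *;st()"
```

```text
t 9.22 mouth-tip tool mm [-1.2 -0.  -4.6] F tool [ 0.5 -0.4 -6.5] axis deg 0.18 T [-0.41  1.15  0.06]
```

>>> {"op": "jog_arm", "data": {"increments": [{"tx":0,"ty":0,"tz":1,"wx":0,"wy":0,"wz":0,"gripper":0.2},{"tx":0,"ty":0,"tz":2,"wx":0,"wy":0,"wz":0,"gripper":0.2},{"tx":0,"ty":0,"tz":3,"wx":0,"wy":0,"wz":0,"gripper":0.2},{"tx":0,"ty":0,"tz":3,"wx":0,"wy":0,"wz":0,"gripper":0.2},{"tx":0,"ty":0,"tz":3,"wx":0,"wy":0,"wz":0,"gripper":0.2}]}}

```text
time: 9.63
position: [0.5232, 0.0459, 0.0998]
tool_rot: [-0.58, 2.562, 0.155]
ft_force: [-7.8, -2.7, 6.7]
grip_width: 0.334
grip_force: 60.0
```

```bash
python3 -c "from h import *;st()"
```

```text
t 9.63 mouth-tip tool mm [-1.5 -0.1 -1.9] F tool [  1.7   0.8 -12.9] axis deg 0.17 T [-0.4   1.45  0.15]
```

>>> {"op": "jog_arm", "data": {"increments": [{"tx":0,"ty":0,"tz":1,"wx":0,"wy":0,"wz":0,"gripper":0.2},{"tx":0,"ty":0,"tz":2,"wx":0,"wy":0,"wz":0,"gripper":0.2},{"tx":0,"ty":0,"tz":3,"wx":0,"wy":0,"wz":0,"gripper":0.2},{"tx":0,"ty":0,"tz":3,"wx":0,"wy":0,"wz":0,"gripper":0.2},{"tx":0,"ty":0,"tz":3,"wx":0,"wy":0,"wz":0,"gripper":0.2}]}}

```text
time: 10.05
position: [0.5245, 0.0465, 0.0973]
tool_rot: [-0.58, 2.562, 0.155]
ft_force: [-7.6, -2.9, 6.9]
grip_width: 0.337
grip_force: 60.0
```

```bash
python3 -c "from h import *;st()"
```

```text
t 10.05 mouth-tip tool mm [-1.5 -0.1  1.1] F tool [  1.5   0.5 -12.9] axis deg 0.17 T [-0.4   1.47  0.11]
```

```bash
python3 - <<'E'
from h import *
s=ctrl.get_state(); Rt=R.from_rotvec(s["tool_rot"]).as_matrix()
J=[]
for c in("side","top"):
    J.append(np.column_stack([(proj(c,TIP+.001*Rt[:,i])-proj(c,TIP)) for i in range(3)]))
J=np.vstack(J); print(np.round(J,2))
for nm,o in(("head",[-2.0,-2.2,.8,1.35]),("sleeve",[0,0,-.5,-1])):
    print(nm,np.linalg.lstsq(J,np.array(o),rcond=None)[0])
st()
E
```

```text
[[-0.29 -0.35  0.18]
 [ 0.38 -0.19  0.24]
 [ 0.19 -0.44 -0.12]
 [ 0.4   0.22 -0.19]]
head [-0.24027667  0.59675594 -8.5336316 ]
sleeve [-0.96345551  0.50908124  1.76800476]
t 10.05 mouth-tip tool mm [-1.5 -0.1  1.1] F tool [  1.5   0.5 -12.9] axis deg 0.17 T [-0.4   1.47  0.11]
```

The force and the image residuals agree that the mouth sits about 2.2 mm too far toward tool −x. I'm backing off, shifting by +2.3 mm, and pressing again.

>>> {"op": "jog_arm", "data": {"increments": [{"tx":0,"ty":0,"tz":-5,"wx":0,"wy":0,"wz":0,"gripper":0.2},{"tx":0,"ty":0,"tz":-12,"wx":0,"wy":0,"wz":0,"gripper":0.2},{"tx":2.3,"ty":0.2,"tz":-12,"wx":0,"wy":0,"wz":0,"gripper":0.2},{"tx":2.3,"ty":0.2,"tz":-9,"wx":0,"wy":0,"wz":0,"gripper":0.2},{"tx":2.3,"ty":0.2,"tz":-7,"wx":0,"wy":0,"wz":0,"gripper":0.2}]}}

```text
time: 10.47
position: [0.5189, 0.0446, 0.1007]
tool_rot: [-0.58, 2.564, 0.155]
ft_force: [0.1, 0.1, -2.9]
grip_width: 0.334
grip_force: 60.0
```

```bash
python3 -c "from h import *;st()"
```

```text
t 10.47 mouth-tip tool mm [ 1.9  0.6 -4.9] F tool [-0.8 -0.1 -0.3] axis deg 0.19 T [-0.37  0.95  0.02]
```

>>> {"op": "jog_arm", "data": {"increments": [{"tx":0,"ty":0,"tz":1,"wx":0,"wy":0,"wz":0,"gripper":0.2},{"tx":0,"ty":0,"tz":2,"wx":0,"wy":0,"wz":0,"gripper":0.2},{"tx":0,"ty":0,"tz":3,"wx":0,"wy":0,"wz":0,"gripper":0.2},{"tx":0,"ty":0,"tz":4,"wx":0,"wy":0,"wz":0,"gripper":0.2},{"tx":0,"ty":0,"tz":4,"wx":0,"wy":0,"wz":0,"gripper":0.2}]}}

```text
time: 10.88
position: [0.5214, 0.0454, 0.0979]
tool_rot: [-0.58, 2.563, 0.155]
ft_force: [0.4, -0.9, -3.9]
grip_width: 0.337
grip_force: 60.0
```

```bash
python3 -c "from h import *;st()"
```

```text
t 10.88 mouth-tip tool mm [ 1.1  0.2 -1.1] F tool [-0.1 -1.2  0.4] axis deg 0.19 T [-0.45  0.68 -0.13]
```

>>> {"op": "jog_arm", "data": {"increments": [{"tx":0,"ty":0,"tz":1,"wx":0,"wy":0,"wz":0,"gripper":0.2},{"tx":0,"ty":0,"tz":2,"wx":0,"wy":0,"wz":0,"gripper":0.2},{"tx":0,"ty":0,"tz":3,"wx":0,"wy":0,"wz":0,"gripper":0.2},{"tx":0,"ty":0,"tz":3,"wx":0,"wy":0,"wz":0,"gripper":0.2},{"tx":0,"ty":0,"tz":3,"wx":0,"wy":0,"wz":0,"gripper":0.2}]}}

```text
time: 11.3
position: [0.5223, 0.0461, 0.095]
tool_rot: [-0.58, 2.563, 0.155]
ft_force: [1.9, 0.7, -4.7]
grip_width: 0.336
grip_force: 60.0
```

```bash
python3 -c "from h import *;st()"
```

```text
t 11.3 mouth-tip tool mm [1.5 0.5 2. ] F tool [-1.5 -0.4  2.1] axis deg 0.19 T [-0.36  0.56 -0.05]
```

The mouth is now going over the head freely. I'm easing back slightly and continuing.

>>> {"op": "jog_arm", "data": {"increments": [{"tx":-0.4,"ty":0,"tz":1,"wx":0,"wy":0,"wz":0,"gripper":0.2},{"tx":-0.7,"ty":0,"tz":2,"wx":0,"wy":0,"wz":0,"gripper":0.2},{"tx":-0.7,"ty":0,"tz":3,"wx":0,"wy":0,"wz":0,"gripper":0.2},{"tx":-0.7,"ty":0,"tz":3,"wx":0,"wy":0,"wz":0,"gripper":0.2},{"tx":-0.7,"ty":0,"tz":3,"wx":0,"wy":0,"wz":0,"gripper":0.2}]}}

```text
time: 11.72
position: [0.5239, 0.0471, 0.0924]
tool_rot: [-0.581, 2.564, 0.155]
ft_force: [2.6, 0.6, -6.1]
grip_width: 0.339
grip_force: 60.0
```

```bash
python3 -c "from h import *;st()"
```

```text
t 11.72 mouth-tip tool mm [1.3 0.6 5.1] F tool [-1.4 -0.7  3.7] axis deg 0.21 T [-0.41  0.74 -0.06]
```

>>> {"op": "jog_arm", "data": {"increments": [{"tx":0,"ty":0,"tz":1,"wx":0,"wy":0,"wz":0,"gripper":0.2},{"tx":0,"ty":0,"tz":2,"wx":0,"wy":0,"wz":0,"gripper":0.2},{"tx":0,"ty":0,"tz":3,"wx":0,"wy":0,"wz":0,"gripper":0.2},{"tx":0,"ty":0,"tz":3,"wx":0,"wy":0,"wz":0,"gripper":0.2},{"tx":0,"ty":0,"tz":3,"wx":0,"wy":0,"wz":0,"gripper":0.2}]}}

```text
time: 12.13
position: [0.5254, 0.0477, 0.09]
tool_rot: [-0.58, 2.564, 0.155]
ft_force: [2.4, 0.7, -6.3]
grip_width: 0.33
grip_force: 60.0
```

```bash
python3 -c "from h import *;st()"
```

```text
t 12.13 mouth-tip tool mm [1.1 0.6 8. ] F tool [-1.1 -0.6  3.8] axis deg 0.2 T [-0.41  0.77 -0.05]
```

>>> {"op": "jog_arm", "data": {"increments": [{"tx":0,"ty":0,"tz":1,"wx":0,"wy":0,"wz":0,"gripper":0.2},{"tx":0,"ty":0,"tz":2,"wx":0,"wy":0,"wz":0,"gripper":0.2},{"tx":0,"ty":0,"tz":3,"wx":0,"wy":0,"wz":0,"gripper":0.2},{"tx":0,"ty":0,"tz":3,"wx":0,"wy":0,"wz":0,"gripper":0.2},{"tx":0,"ty":0,"tz":3,"wx":0,"wy":0,"wz":0,"gripper":0.2}]}}

```text
time: 12.55
position: [0.5267, 0.0481, 0.0882]
tool_rot: [-0.58, 2.564, 0.156]
ft_force: [-6.5, -2.1, 4.2]
grip_width: 0.334
grip_force: 60.0
```

```bash
python3 -c "from h import *;st()"
```

```text
t 12.55 mouth-tip tool mm [ 0.7  0.4 10.3] F tool [ 1.6  0.7 -9.9] axis deg 0.17 T [-0.45  1.59  0.1 ]
```

The axial force went to a pull and then to a firm 10 N stop at a reading of about 10 mm: the balls snapped and the mouth seated. Now I compress the nose.

>>> {"op": "jog_arm", "data": {"increments": [{"tx":0,"ty":0,"tz":1.5,"wx":0,"wy":0,"wz":0,"gripper":0.2},{"tx":0,"ty":0,"tz":3,"wx":0,"wy":0,"wz":0,"gripper":0.2},{"tx":0,"ty":0,"tz":4.5,"wx":0,"wy":0,"wz":0,"gripper":0.2},{"tx":0,"ty":0,"tz":6,"wx":0,"wy":0,"wz":0,"gripper":0.2},{"tx":0,"ty":0,"tz":6,"wx":0,"wy":0,"wz":0,"gripper":0.2}]}}

```text
time: 12.97
position: [0.5294, 0.0494, 0.083]
tool_rot: [-0.58, 2.563, 0.156]
ft_force: [-8.9, -3.2, 7.5]
grip_width: 0.331
grip_force: 60.0
```

```bash
python3 -c "from h import *;st()"
```

```text
t 12.97 mouth-tip tool mm [ 0.7  0.4 16.2] F tool [  2.3   0.8 -14.2] axis deg 0.17 T [-0.48  1.66  0.11]
```

>>> {"op": "jog_arm", "data": {"increments": [{"tx":0,"ty":0,"tz":1.5,"wx":0,"wy":0,"wz":0,"gripper":0.2},{"tx":0,"ty":0,"tz":3,"wx":0,"wy":0,"wz":0,"gripper":0.2},{"tx":0,"ty":0,"tz":4.5,"wx":0,"wy":0,"wz":0,"gripper":0.2},{"tx":0,"ty":0,"tz":5,"wx":0,"wy":0,"wz":0,"gripper":0.2},{"tx":0,"ty":0,"tz":5,"wx":0,"wy":0,"wz":0,"gripper":0.2}]}}

```text
time: 13.38
position: [0.5317, 0.0504, 0.0789]
tool_rot: [-0.58, 2.563, 0.156]
ft_force: [-9.3, -3.1, 7.5]
grip_width: 0.336
grip_force: 60.0
```

```bash
python3 -c "from h import *;st()"
```

```text
t 13.38 mouth-tip tool mm [ 0.6  0.3 21.1] F tool [  2.6   1.  -14.3] axis deg 0.16 T [-0.46  1.77  0.16]
```

>>> {"op": "jog_arm", "data": {"increments": [{"tx":0,"ty":0,"tz":1,"wx":0,"wy":0,"wz":0,"gripper":0.2},{"tx":0,"ty":0,"tz":2,"wx":0,"wy":0,"wz":0,"gripper":0.2},{"tx":0,"ty":0,"tz":2.5,"wx":0,"wy":0,"wz":0,"gripper":0.2},{"tx":0,"ty":0,"tz":2.5,"wx":0,"wy":0,"wz":0,"gripper":0.2},{"tx":0,"ty":0,"tz":2.5,"wx":0,"wy":0,"wz":0,"gripper":0.2}]}}

```text
time: 13.8
position: [0.5328, 0.0509, 0.0768]
tool_rot: [-0.58, 2.563, 0.156]
ft_force: [-10.2, -3.5, 8.8]
grip_width: 0.335
grip_force: 60.0
```

```bash
python3 -c "from h import *;st()
s=ctrl.get_state()
o=[]
for c,(x,y) in(('side',(285,225)),('top',(290,220))):
    im=vision.get_image(c)['color'];o.append(cv2.resize(im[y:y+60,x:x+60],None,fx=6.6,fy=6.6,interpolation=cv2.INTER_CUBIC))
cv2.imwrite('pics/z9.png',np.hstack(o));st()"
```

```text
t 13.8 mouth-tip tool mm [ 0.6  0.3 23.5] F tool [  2.8   1.1 -15.9] axis deg 0.16 T [-0.51  1.82  0.15]
t 13.9 mouth-tip tool mm [ 0.6  0.4 23.4] F tool [  2.7   1.2 -15.5] axis deg 0.16 T [-0.54  1.82  0.19]
```

View pics/z9.png

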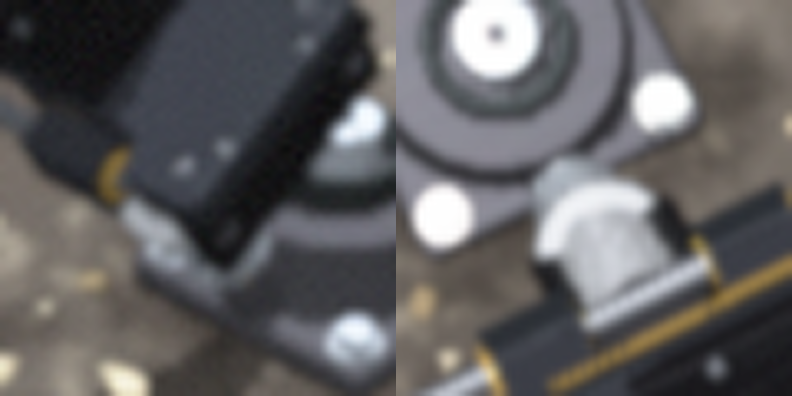

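The picture shows the sleeve fully over the nipple: no brass shows in either view, and the collar has closed up on the sleeve. The 15.5 N matches about 13 mm of slide, so I'm holding briefly and then handing in.

>>> {"op": "jog_arm", "data": {"increments": [{"tx":0,"ty":0,"tz":0,"wx":0,"wy":0,"wz":0,"gripper":0.2},{"tx":0,"ty":0,"tz":0,"wx":0,"wy":0,"wz":0,"gripper":0.2},{"tx":0,"ty":0,"tz":0,"wx":0,"wy":0,"wz":0,"gripper":0.2},{"tx":0,"ty":0,"tz":0,"wx":0,"wy":0,"wz":0,"gripper":0.2},{"tx":0,"ty":0,"tz":0,"wx":0,"wy":0,"wz":0,"gripper":0.2}]}}

```text
time: 14.32
position: [0.5327, 0.051, 0.0769]
tool_rot: [-0.58, 2.563, 0.156]
ft_force: [-10.7, -3.6, 8.9]
grip_width: 0.333
grip_force: 60.0
```

```bash
python3 -c "from h import *;st();print(ctrl.close_job())"
```

```text
t 14.32 mouth-tip tool mm [ 0.6  0.4 23.4] F tool [  3.1   1.2 -16.2] axis deg 0.15 T [-0.56  1.77  0.26]
the job is handed in; nothing more can be done
None
```

The job is handed in at 14.3 s: by force and camera readings, the small gun is snapped onto the sealed bearing's nipple, still gripped at 60 N, with its nose held about 13 of 16 mm in (about 16 N), after two off-centre presses (up to about 14 N) that I backed off.

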